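# Put the stacked bending dies away on their stands

## Task

The bending job is finished: take the stack of four grooved bending dies apart from the top, and put each die away on its own storage stand, the one with the painted disc of the same colour, so that its bore goes over the post and the die sits flat on the plate. Set each one down rather than letting it drop or topple, and leave the hammer and the aluminium block where they lie.

Things in the scene. Friction and masses are not known exactly. Their poses are not given: they have to be found in the camera images.
- die_red: grooved dark steel bending die (thick ring), 34 mm outer diameter, 32 mm high, about 0.13 kg, plain 22 mm bore right through, bright groove 7 mm wide, 3 mm deep round its waist; upper face painted red. At the start the top of the stack; stacked dies stand loose, up to 2 mm off centre on the next. Origin: centre of its underside, z up its axis; yaw is of no account.
- die_yellow: grooved dark steel bending die (thick ring), 44 mm outer diameter, 32 mm high, about 0.27 kg, plain 22 mm bore right through, bright groove 7 mm wide, 3 mm deep round its waist; upper face painted yellow. At the start the third from the bottom; stacked dies stand loose, up to 2 mm off centre on the next. Origin: centre of its underside, z up its axis; yaw is of no account.
- die_green: grooved dark steel bending die (thick ring), 54 mm outer diameter, 32 mm high, about 0.46 kg, plain 22 mm bore right through, bright groove 7 mm wide, 3 mm deep round its waist; upper face painted green. At the start the second from the bottom; stacked dies stand loose, up to 2 mm off centre on the next. Origin: centre of its underside, z up its axis; yaw is of no account.
- die_blue: grooved dark steel bending die (thick ring), 64 mm outer diameter, 32 mm high, about 0.68 kg, plain 22 mm bore right through, bright groove 7 mm wide, 3 mm deep round its waist; upper face painted blue. At the start the bottom of the stack, standing on the bench; stacked dies stand loose, up to 2 mm off centre on the next. Origin: centre of its underside, z up its axis; yaw is of no account.
- stand_blue: storage stand of the blue die, fixed to the bench: square bare steel plate, 84 by 84 mm, 8 mm thick, with a painted blue disc 70 mm across, and in its centre an upright steel post, 8 mm thick, 40 mm tall above the plate, that passes loosely through a die's bore. Origin: centre of the plate's underside, at bench height; the die rests 8 mm above it. Empty at the start.
- stand_green: storage stand of the green die, fixed to the bench: square bare steel plate, 84 by 84 mm, 8 mm thick, with a painted green disc 60 mm across, and in its centre an upright steel post, 8 mm thick, 40 mm tall above the plate, that passes loosely through a die's bore. Origin: centre of the plate's underside, at bench height; the die rests 8 mm above it. Empty at the start.
- stand_yellow: storage stand of the yellow die, fixed to the bench: square bare steel plate, 84 by 84 mm, 8 mm thick, with a painted yellow disc 50 mm across, and in its centre an upright steel post, 8 mm thick, 40 mm tall above the plate, that passes loosely through a die's bore. Origin: centre of the plate's underside, at bench height; the die rests 8 mm above it. Empty at the start.
- stand_red: storage stand of the red die, fixed to the bench: square bare steel plate, 84 by 84 mm, 8 mm thick, with a painted red disc 40 mm across, and in its centre an upright steel post, 8 mm thick, 40 mm tall above the plate, that passes loosely through a die's bore. Origin: centre of the plate's underside, at bench height; the die rests 8 mm above it. Empty at the start.
- hammer: loose hammer with a wooden handle lying on the bench to the left of the work, 290 mm long; origin at the middle of its length, at bench height; x along the handle towards the head. Not part of the job.
- alu_block: loose rectangular block of bare, pale aluminium, 110 (x) by 70 (y) by 60 (z) mm, lying on the bench to the right of the work; origin: centre of its underside. Not part of the job.
Things that resemble listed ones, but are neither listed nor needed, are in the scene too. What is shaped like the die_blue but pink is not meant. What is shaped like the die_green but purple is not meant.

How it is judged:
By the outcome, as a careful person would: the job done as asked, in the order asked, and still so for the second after the job is handed in, with the robot touching nothing.
It also fails if it takes over 115 s, if anything falls off the work surface, if the arm or the gripper's body presses on something with over 40 N, if the wrist force passes 120 N, or if a joint passes its speed limit or range.

## Robot

A 6-joint arm with a two-finger parallel gripper is mounted at the origin on the work surface. World frame = base frame: x ahead of the robot, y to its left, z up, the work surface at z = 0. Lengths are in m, angles in rad, forces in N, time in s.
With the tool pointing down it reaches from about 0.4 to 0.925 m from the base axis. Payload 3.4 kg.
Tool frame: the origin (TCP) lies at the very end of the fingers, on their centre line; the grasp point (between the pads) lies 19 mm behind it (arm.pinch_z is the distance from the TCP to the grasp point, in m); z points along the fingers, y is the line along which they close (so a half turn about z gives the same grasp; the last joint's range is limited). The gripper opens to 85 mm and grips with 20 to 120 N. Pads are 22 mm wide; open, the fingers measure 114 mm over their backs; the gripper's body (76 mm by 85 mm) begins 54 mm behind the grasp point. The pads swing forward as they close: fully open they stand 13 mm farther back than shut.
Start: joints at [1.224, 0.307, 1.506, -0, 1.328, -0.073], TCP at [0.155, 0.554, 0.201] pointing down, gripper open.
Joint ranges: [-3.12, 3.12], [-1.05, 2.28], [0.14, 2.33], [-1.42, 4.57], [0.1, 2.73], [-2.68, 2.68]. Speed limits (rad/s): [2.57, 2.57, 3.14, 3.14, 3.14, 3.14].

## Interface

Orientations are given as a 3x3 rotation matrix whose columns are the frame's x, y, z axes.
In Python, from workcell import arm gives the robot as it stands.
- The arm moves only by the tool play_rows, never from a script. Its argument "targets" is a list of rows, each a list of 3 entries, a list of its own where there are three numbers: the shift along the tool's x, y, z in cm, then the turn, a rotation vector about the tool's x, y, z in rad, then the opening in per cent of the stroke, from 0 (shut) to 100 (fully open). In form: [[[tx, ty, tz], [ax, ay, az], gripper], ...]. A call has 1 to 20 rows; each row shifts and turns the commanded pose from where the row before left it, along the tool's axes as they then stand; what a row does not reach is not made up. A row lasts 1/10 s, in which the tool goes at most 50 mm and 8.59 degrees, less where a joint would pass 70% of its speed; a pose out of reach is approached as far as the arm can. A call with a gripper value outside its range is refused whole. The fingers move at their own pace and stop on an object; the grip force is fixed at half the most. Time passes only in rows, so rows that do not move let the fingers close. It gives the time, the measured TCP pose, the force, the opening and the grip force at its end, in the units of the state.
- arm.observe(): the state, without advancing time (a new reading comes with each control period).
- arm.get_image(name): name is "scene" or "top" or "wrist"; returns a dict with "pixels" (400x640x3 uint8, red, green, blue), "fx", "fy", "cx", "cy" (pixels), "R" (3x3) and "t" (3): a world point X has camera coordinates R X + t. Camera axes: x right, y down, z forward; pixel columns grow to the right and rows downward; lengths in m; the calibration is good to about 2 mm. A picture is of the moment at which its call begins. There is no depth.
- arm.finish_job(): hands the job in; it is judged then, once.
The state is a dict: "clock": time; "qpos": joint angles; "joint_vel": joint speeds; "tau": joint torques, N m; "tcp_pos": TCP position; "orientation": TCP orientation; "ft_force": force on the tool from outside, world axes, zero at the start; "moment": the same for the moment, N m; "grip_width": finger opening in m; "grasp_force": force on a finger pad.
Only numpy, scipy, OpenCV 4.12 (cv2) and the standard library are available. Lean on these libraries where they do the work, as an engineer would, in place of code of your own. Each camera call takes 0.05 s, during which the arm holds its last target. There are 200 camera calls.

## Working session

There is one attempt and no reset: what is moved stays moved. The work goes in short steps, Python scripts to look and compute and a tool call to move; the robot and the scene stay as the last step left them, time stands still between calls to the robot, and variables do not carry over. Pictures are saved under pics/ and viewed, at most 14 in all, crops included, and the job is handed in when it is done.

Besides the shell and the picture viewer there is one more tool, called as name(argument=value, ...), one argument or row to a line, values as JSON. play_rows: Moves the arm, as the interface text tells. Its arguments: {"type":"object","properties":{"targets":{"type":"array"}},"required":["targets"]}

```bash
mkdir -p pics; python3 - <<'E'
from workcell import arm
import cv2,pickle
d={}
for n in("scene","top"):
    i=arm.get_image(n);d[n]=i;cv2.imwrite(f"pics/{n}0.png",i["pixels"][:,:,::-1]); print(n,i["fx"],i["cx"],i["cy"],i["R"],i["t"])
pickle.dump(d,open("im0.pkl","wb"))
s=arm.observe();print(s)
E
```

```text
scene 490.8581228950585 324.66157529382457 199.05421649135806 [[ 0.16296096  0.98659932  0.00809324]
 [ 0.61148671 -0.09455767 -0.7855844 ]
 [-0.77429176  0.1329685  -0.61870158]] [-0.10276673 -0.26646797  1.67140068]
top 384.1234696997514 314.63527557862625 208.18271262120984 [[ 0.00145413 -0.99998273  0.00569421]
 [-0.99608949 -0.00195144 -0.08832852]
 [ 0.08833811 -0.0055435  -0.99607512]] [0.0086172  0.56826225 0.97984163]
{'clock': 0.1, 'qpos': array([ 1.22351891e+00,  3.07480943e-01,  1.50750943e+00, -2.70326181e-05,
        1.32842010e+00, -7.34967352e-02]), 'joint_vel': array([ 0.00116823, -0.000389  , -0.00164261,  0.00075554, -0.00066992,
       -0.00023277]), 'tau': array([ 1.78148010e-03, -4.58528101e+01, -2.52606869e+01,  1.10910860e-04,
        5.65291964e-03,  2.52504066e-05]), 'tcp_pos': array([0.15526798, 0.55294392, 0.20059566]), 'orientation': array([[-9.62757313e-01,  2.70366424e-01, -5.94000212e-04],
       [ 2.70367055e-01,  9.62755786e-01, -1.71823533e-03],
       [ 1.07323999e-04, -1.81484172e-03, -9.99998347e-01]]), 'ft_force': array([ 0.14891009, -1.00734205,  0.07724126]), 'moment': array([-0.03125278,  0.02582136, -0.0283446 ]), 'grasp_force': 0.0, 'grip_width': 0.08549515309575477}
```

View pics/scene0.png

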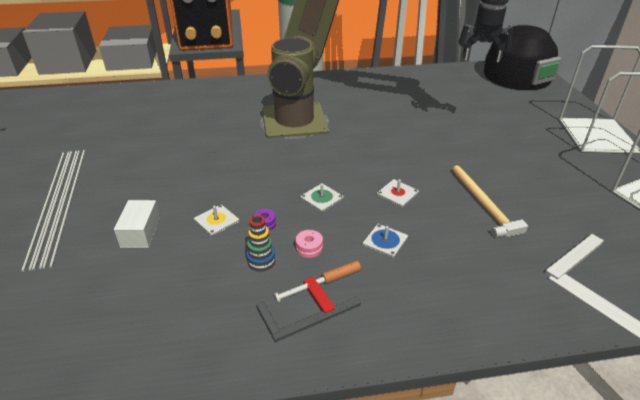

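View pics/top0.png

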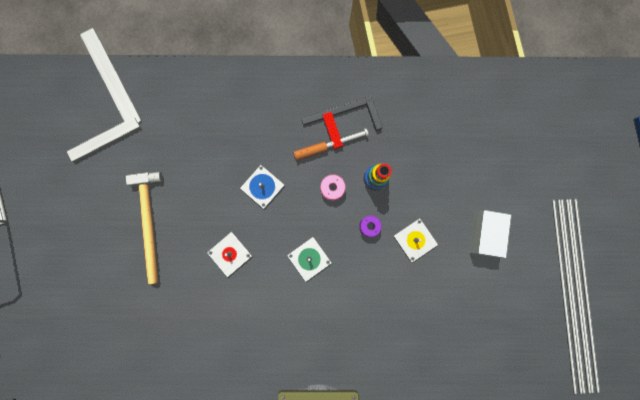

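The top view shows the stack near (378,175) and the stands: blue (262,187), red (229,254), green (309,259), yellow (416,240). The decoys are pink (333,187) and purple (371,226). Next I compute positions from the colour blobs.

```bash
cat > h.py <<'E'
import cv2,numpy as np
def plane(im,u,v,z):
    R,t=np.array(im["R"]),np.array(im["t"]); c=-R.T@t
    d=R.T@np.array([(u-im["cx"])/im["fx"],(v-im["cy"])/im["fy"],1.]); return c+d*(z-c[2])/d[2]
H=dict(red=(0,7),yellow=(22,32),green=(60,88),blue=(100,122))
def blobs(im,col,amin=8,smin=110,vmin=50):
    h=cv2.cvtColor(im["pixels"],cv2.COLOR_RGB2HSV); a,b=H[col]
    m=cv2.inRange(h,(a,smin,vmin),(b,255,255))
    if col=="red": m|=cv2.inRange(h,(174,smin,vmin),(180,255,255))
    m=cv2.morphologyEx(m,cv2.MORPH_CLOSE,np.ones((3,3)))
    out=[]
    for k in cv2.findContours(m,cv2.RETR_EXTERNAL,cv2.CHAIN_APPROX_NONE)[0]:
        A=cv2.contourArea(k)
        if A>=amin:
            M=cv2.moments(cv2.convexHull(k)); out.append((M["m10"]/M["m00"],M["m01"]/M["m00"],A,cv2.boundingRect(k)))
    return out
E
python3 - <<'E'
import pickle;from h import *
d=pickle.load(open("im0.pkl","rb"))
for n in d:
  for c,zt in zip(H,(.128,.096,.064,.032)):
    for u,v,A,b in blobs(d[n],c,20 if n=="top" else 20):
        if 190<u<450 and 150<v<275: print(n,c,round(u,1),round(v,1),A,b,"stand",plane(d[n],u,v,.008)[:2].round(3),"die",plane(d[n],u,v,zt)[:2].round(3))
E
```

```text
scene red 256.5 220.5 118.0 (249, 216, 16, 10) stand [ 0.511 -0.156] die [ 0.652 -0.155]
scene red 397.8 191.3 53.0 (391, 188, 14, 8) stand [0.447 0.234] die [0.598 0.179]
scene yellow 258.4 232.8 59.0 (249, 228, 19, 11) stand [ 0.559 -0.154] die [ 0.657 -0.153]
scene yellow 215.9 217.9 122.5 (207, 212, 19, 12) stand [ 0.485 -0.258] die [ 0.591 -0.246]
scene blue 260.8 254.8 88.5 (247, 247, 28, 16) stand [ 0.637 -0.153] die [ 0.661 -0.153]
scene blue 385.1 238.7 291.5 (372, 230, 27, 18) stand [0.628 0.15 ] die [0.652 0.142]
top red 228.9 253.8 148.0 (222, 247, 15, 15) stand [0.449 0.235] die [0.452 0.209]
top red 383.9 170.6 147.5 (377, 163, 15, 16) stand [ 0.672 -0.176] die [ 0.649 -0.154]
top yellow 415.5 239.7 243.5 (407, 231, 18, 18) stand [ 0.487 -0.257] die [ 0.486 -0.234]
top yellow 379.3 173.9 53.0 (372, 164, 18, 19) stand [ 0.663 -0.164] die [ 0.647 -0.149]
top green 309.0 258.7 306.0 (299, 249, 21, 20) stand [0.436 0.024] die [0.439 0.024]
top blue 261.8 186.1 457.5 (250, 174, 25, 25) stand [0.629 0.151] die [0.625 0.147]
top blue 373.8 178.6 56.5 (365, 166, 22, 23) stand [ 0.65  -0.149] die [ 0.646 -0.145]
```

play_rows(
  targets=[
    [[0,0,0],[0,0,-0.137],100],
    [[0,0,0],[0,0,-0.137],100],
    [[-2.76,-3.93,0],[0,0,0],100],
    [[-2.76,-3.93,0],[0,0,0],100],
    [[-2.76,-3.93,0],[0,0,0],100],
    [[-2.76,-3.93,0],[0,0,0],100],
    [[-2.76,-3.93,0],[0,0,0],100],
    [[-2.76,-3.93,0],[0,0,0],100],
    [[-2.76,-3.93,0],[0,0,0],100],
    [[-2.76,-3.93,0],[0,0,0],100],
    [[-2.76,-3.93,0],[0,0,0],100],
    [[-2.76,-3.93,0],[0,0,0],100],
    [[-2.76,-3.93,0],[0,0,0],100],
    [[-2.76,-3.93,0],[0,0,0],100],
    [[-2.76,-3.93,0],[0,0,0],100],
    [[-2.76,-3.93,0],[0,0,0],100],
    [[-2.76,-3.93,0],[0,0,0],100],
    [[-2.76,-3.93,0],[0,0,0],100],
    [[-2.76,-3.93,0],[0,0,0],100],
    [[-2.76,-3.93,0],[0,0,0],100],
  ],
)

```text
clock: 2.1
tcp_pos: [0.6529, -0.1555, 0.2007]
orientation: [[-1.0, 0.0, -0.001], [0.0, 1.0, 0.0], [0.001, 0.0, -1.0]]
ft_force: [0.5, -0.3, 0.3]
grip_width: 0.0852
grasp_force: 0.0
```

```bash
cat > look.py <<'E'
import sys;from workcell import arm;from h import *
im=arm.get_image("wrist"); n=sys.argv[1]; cv2.imwrite(f"pics/{n}.png",im["pixels"][:,:,::-1])
s=arm.observe();print(s["clock"],s["tcp_pos"].round(4),s["orientation"].round(4).tolist(),s["grip_width"],s["ft_force"])
for c,zt in zip(H,(.128,.096,.064,.032)):
    for u,v,A,b in blobs(im,c,150): print(c,round(u),round(v),A,b,"die",plane(im,u,v,zt)[:2].round(4),"stand",plane(im,u,v,.008)[:2].round(4))
E
python3 look.py w1
```

```text
2.15 [ 0.6582 -0.1633  0.2   ] [[-1.0, 0.0035, 0.0045], [0.0035, 1.0, -0.0063], [-0.0045, -0.0062, -1.0]] 0.08561266227964165 [ 6.27283722 -4.63587538  0.02751558]
red 395 258 867.5 (381, 231, 28, 66) die [ 0.7079 -0.0812] stand [ 0.7767 -0.0448]
red 316 204 1076.5 (296, 184, 42, 40) die [ 0.6524 -0.1577] stand [ 0.6939 -0.1588]
yellow 219 35 517.5 (205, 9, 33, 46) die [ 0.5115 -0.24  ] stand [ 0.4936 -0.267 ]
blue 319 168 334.5 (293, 153, 52, 28) die [ 0.6395 -0.1551] stand [ 0.6446 -0.155 ]
blue 556 157 1747.0 (531, 132, 50, 51) die [0.6267 0.1275] stand [0.6308 0.1474]
```

View pics/w1.png

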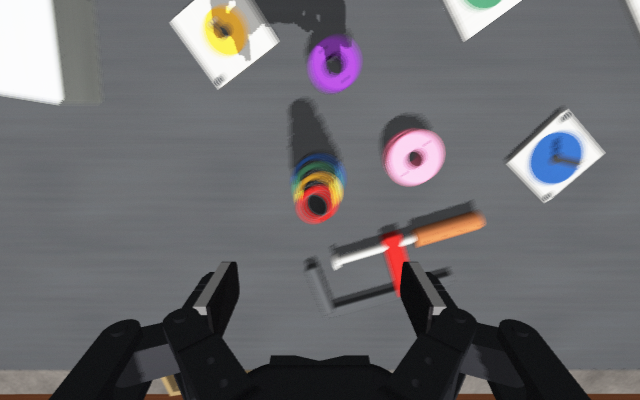

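The red ring is at (316,204), centred between the fingers; the image is blurred because the arm was still settling. I hold still and measure again.

play_rows(
  targets=[
    [[0,0,0],[0,0,0],100],
    [[0,0,0],[0,0,0],100],
    [[0,0,0],[0,0,0],100],
    [[0,0,0],[0,0,0],100],
  ],
)

```text
clock: 2.55
tcp_pos: [0.6517, -0.1523, 0.2017]
orientation: [[-1.0, -0.002, -0.0], [-0.002, 1.0, 0.0], [0.0, 0.0, -1.0]]
ft_force: [-1.0, -0.1, -0.3]
grip_width: 0.0855
grasp_force: 0.0
```

```bash
python3 look.py w2
```

```text
2.6 [ 0.6518 -0.1524  0.2018] [[-1.0, -0.0017, -0.0], [-0.0017, 1.0, 0.0001], [0.0, 0.0001, -1.0]] 0.0855422762359216 [-0.77227919  0.87738556 -0.64786536]
red 395 256 800.0 (381, 229, 27, 66) die [ 0.7048 -0.078 ] stand [ 0.7725 -0.0416]
red 317 202 1054.0 (299, 184, 38, 37) die [ 0.6495 -0.1534] stand [ 0.6901 -0.1539]
yellow 218 36 589.5 (203, 10, 35, 45) die [ 0.5107 -0.2383] stand [ 0.493  -0.2655]
green 317 178 221.5 (294, 162, 48, 30) die [ 0.6426 -0.1539] stand [ 0.6564 -0.1542]
green 481 3 184.0 (464, 0, 36, 9) die [ 0.4776 -0.0028] stand [0.4615 0.0242]
blue 319 171 287.0 (293, 153, 52, 36) die [ 0.6422 -0.1516] stand [ 0.6475 -0.1515]
blue 556 157 1942.5 (528, 130, 56, 54) die [0.6243 0.1311] stand [0.6283 0.1511]
```

play_rows(
  targets=[
    [[0.1,-0.15,2.5],[0,0,0],100],
    [[0.1,0,3],[0,0,0],100],
    [[0,0,2.5],[0,0,0],100],
    [[0,0,1.2],[0,0,0],100],
    [[0,0,0.6],[0,0,0],100],
    [[0,0,0.2],[0,0,0],100],
    [[0,0,0],[0,0,0],100],
    [[0,0,0],[0,0,0],100],
    [[0,0,0],[0,0,0],20],
    [[0,0,0],[0,0,0],20],
    [[0,0,0],[0,0,0],20],
    [[0,0,0],[0,0,0],20],
    [[0,0,0],[0,0,0],20],
    [[0,0,0],[0,0,0],20],
    [[0,0,0],[0,0,0],20],
  ],
)

```text
clock: 4.1
tcp_pos: [0.6504, -0.1552, 0.1013]
orientation: [[-1.0, -0.0, -0.0], [-0.0, 1.0, 0.0], [0.0, 0.0, -1.0]]
ft_force: [-0.5, -0.4, -0.3]
grip_width: 0.0172
grasp_force: 0.0
```

```bash
python3 look.py w3; python3 -c "
from workcell import arm;import cv2
im=arm.get_image('scene')['pixels'][180:290,180:340,::-1];cv2.imwrite('pics/s3.png',cv2.resize(im,None,fx=4,fy=4))"
```

```text
4.15 [ 0.6504 -0.1552  0.1014] [[-1.0, -0.0002, -0.0], [-0.0002, 1.0, 0.0], [0.0, 0.0, -1.0]] 0.01731455391622742 [ 1.13942299  0.70513819 -0.19737   ]
red 318 280 164.5 (304, 273, 31, 13) die [ 0.6628 -0.1556] stand [ 0.7436 -0.1561]
red 420 287 767.5 (402, 268, 36, 45) die [ 0.6679 -0.0949] stand [ 0.7529 -0.045 ]
red 324 244 492.5 (295, 232, 57, 26) die [ 0.6393 -0.152 ] stand [ 0.7006 -0.1495]
yellow 348 230 235.0 (339, 212, 16, 38) die [ 0.6453 -0.1356] stand [ 0.6852 -0.1259]
yellow 191 15 1494.5 (158, 0, 63, 37) die [ 0.52   -0.2233] stand [ 0.4976 -0.2572]
green 319 208 448.0 (288, 187, 67, 43) die [ 0.6409 -0.1552] stand [ 0.6611 -0.1552]
blue 322 196 549.5 (286, 173, 72, 43) die [ 0.6409 -0.1524] stand [ 0.6485 -0.1521]
blue 624 181 1772.0 (603, 143, 37, 68) die [0.6272 0.1098] stand [0.6333 0.1362]
```

View pics/w3.png

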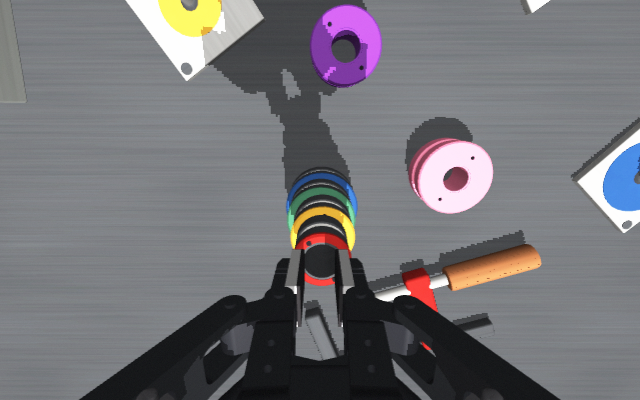

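View pics/s3.png

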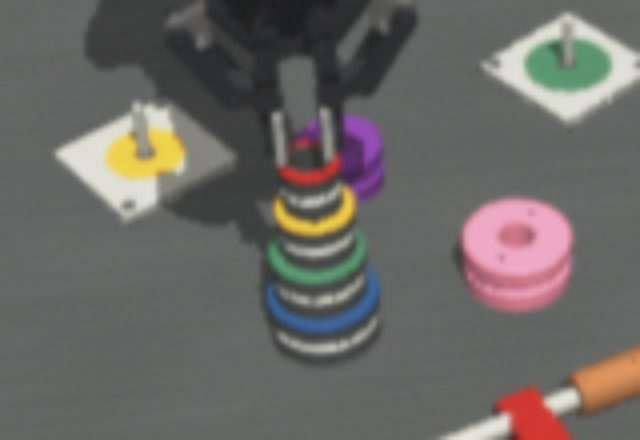

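```bash
python3 - <<'E'
from workcell import arm;from h import *
print(arm.pinch_z, [a for a in dir(arm) if a[0]!='_'])
for n in("wrist","scene"):
    im=arm.get_image(n);R,t=np.array(im["R"]),np.array(im["t"])
    for P in [(.6504,-.1552-.0086,.1014),(.6504,-.1552+.0086,.1014),(.6504,-.1552-.0086,.128),(.6504,-.1552+.0086,.128),(.651,-.154,.128),(.651,-.154+.017,.128),(.668,-.154,.128)]:
        c=R@np.array(P)+t;u,v=c[0]/c[2]*im["fx"]+im["cx"],c[1]/c[2]*im["fy"]+im["cy"]
        if n=="scene": u,v=(u-180)*4,(v-180)*4
        print(n,P,round(u),round(v))
w=arm.get_image("wrist")["pixels"][180:330,230:430,::-1];cv2.imwrite('pics/w3c.png',cv2.resize(w,None,fx=4,fy=4))
E
```

```text
0.0187 ['Unreachable', 'finish_job', 'get_image', 'observe', 'pinch_z']
wrist (0.6504, -0.1638, 0.1014) 306 241
wrist (0.6504, -0.1466, 0.1014) 332 241
wrist (0.6504, -0.1638, 0.128) 304 261
wrist (0.6504, -0.1466, 0.128) 334 261
wrist (0.651, -0.154, 0.128) 321 262
wrist (0.651, -0.137, 0.128) 350 262
wrist (0.668, -0.154, 0.128) 321 287
scene (0.6504, -0.1638, 0.1014) 293 198
scene (0.6504, -0.1466, 0.1014) 324 195
scene (0.6504, -0.1638, 0.128) 289 161
scene (0.6504, -0.1466, 0.128) 321 158
scene (0.651, -0.154, 0.128) 307 160
scene (0.651, -0.137, 0.128) 339 157
scene (0.668, -0.154, 0.128) 309 181
```

View pics/w3c.png

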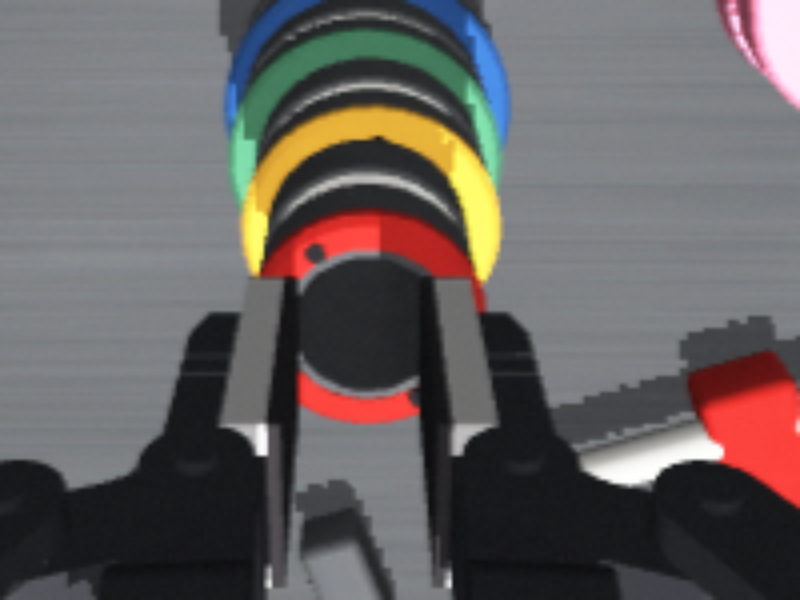

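The fingers closed to 17 mm with no force and seem to end at the red top. I need to find where the tips really are, so I raise a little and look.

play_rows(
  targets=[
    [[0,0,-1],[0,0,0],20],
    [[0,0,-2],[0,0,0],20],
    [[0,0,-2],[0,0,0],20],
    [[0,0,-1],[0,0,0],20],
    [[0,0,0],[0,0,0],20],
    [[0,0,0],[0,0,0],20],
    [[0,0,0],[0,0,0],20],
  ],
)

```text
clock: 5.05
tcp_pos: [0.6496, -0.155, 0.1603]
orientation: [[-1.0, -0.0, -0.002], [-0.0, 1.0, 0.001], [0.002, 0.001, -1.0]]
ft_force: [0.3, 0.7, -0.5]
grip_width: 0.0174
grasp_force: 0.0
```

```bash
python3 - <<'E'
from workcell import arm;from h import *
p=arm.observe()["tcp_pos"]
for n,(a,b,k) in dict(scene=(150,190,4),wrist=(150,230,4)).items():
    im=arm.get_image(n);R,t=np.array(im["R"]),np.array(im["t"])
    w=np.ascontiguousarray(im["pixels"][a:a+100,b:b+180,::-1]); w=cv2.resize(w,None,fx=4,fy=4)
    for dz,col in((0,(255,0,255)),(.026,(255,255,0))):
      for s in(-.0086,.0086):
        for dx in (-.011,.011):
          c=R@(p+[dx,s,dz])+t;u,v=c[0]/c[2]*im["fx"]+im["cx"],c[1]/c[2]*im["fy"]+im["cy"]
          cv2.circle(w,(int((u-b+.5)*4),int((v-a+.5)*4)),3,col,-1)
    d=w if n=="scene" else np.vstack([d,w])
print(p,arm.observe()["grip_width"]);cv2.imwrite("pics/c4.png",cv2.resize(d,(540,600)))
E
```

```text
[ 0.64957752 -0.15496315  0.16026619] 0.017057948855586695
```

View pics/c4.png

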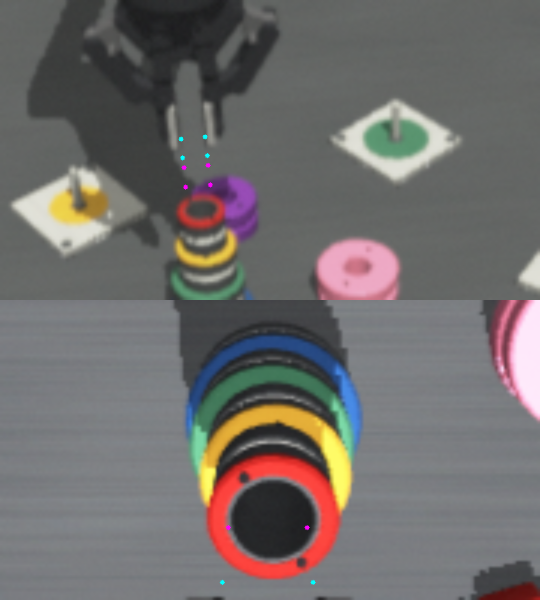

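The dots show the real fingertips end well behind the reported TCP: 25–30 mm at this opening. I solve for the offset at this opening and at a wider one.

play_rows(
  targets=[
    [[0,0,0],[0,0,0],48],
    [[0,0,0],[0,0,0],48],
    [[0,0,0],[0,0,0],48],
    [[0,0,0],[0,0,0],48],
  ],
)

```text
clock: 5.55
tcp_pos: [0.6504, -0.1552, 0.1613]
orientation: [[-1.0, -0.0, -0.0], [-0.0, 1.0, 0.0], [0.0, 0.0, -1.0]]
ft_force: [-0.4, -0.3, -0.4]
grip_width: 0.041
grasp_force: 0.0
```

```bash
python3 - <<'E'
from workcell import arm;from h import *
p=arm.observe()["tcp_pos"];gw=arm.observe()["grip_width"]
im=arm.get_image("wrist");R,t=np.array(im["R"]),np.array(im["t"])
def row(P): c=R@P+t; return c[0]/c[2]*im["fx"]+im["cx"],c[1]/c[2]*im["fy"]+im["cy"]
for dz in np.arange(0,.05,.005): print(round(dz,3),np.round(row(p+[-.011,gw/2,dz]),1),np.round(row(p+[-.011,gw/2+.01,dz]),1))
print(p,gw)
w=im["pixels"][210:350,230:410,::-1];cv2.imwrite("pics/c5.png",cv2.resize(w,None,fx=4,fy=4,interpolation=cv2.INTER_NEAREST))
E
```

```text
0.0 [350.  225.3] [365.3 225.3]
0.005 [350.8 228.5] [366.6 228.5]
0.01 [351.7 231.8] [367.8 231.7]
0.015 [352.6 235.2] [369.2 235.2]
0.02 [353.5 238.9] [370.6 238.9]
0.025 [354.6 242.8] [372.1 242.8]
0.03 [355.6 246.9] [373.7 246.9]
0.035 [356.7 251.2] [375.4 251.2]
0.04 [358.  255.9] [377.1 255.9]
0.045 [359.2 260.8] [379.1 260.8]
[ 0.65042561 -0.15524158  0.16128015] 0.040950546137393025
```

View pics/c5.png

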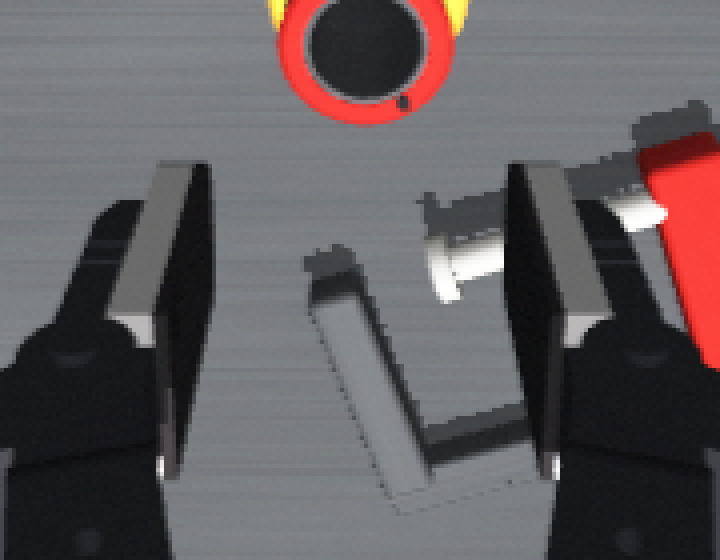

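The real tips are about 34 mm behind the reported TCP at 41 mm opening, and the pads are about 34 mm long. I descend with that correction, to a reported z of about 0.069.

play_rows(
  targets=[
    [[0,0.1,1.5],[0,0,0],60],
    [[0,0,2],[0,0,0],60],
    [[0,0,2],[0,0,0],60],
    [[0,0,1.5],[0,0,0],60],
    [[0,0,1],[0,0,0],60],
    [[0,0,0.7],[0,0,0],60],
    [[0,0,0.5],[0,0,0],60],
    [[0,0,0],[0,0,0],60],
    [[0,0,0],[0,0,0],60],
    [[0,0,0],[0,0,0],20],
    [[0,0,0],[0,0,0],20],
    [[0,0,0],[0,0,0],20],
    [[0,0,0],[0,0,0],20],
    [[0,0,0],[0,0,0],20],
  ],
)

```text
clock: 7.0
tcp_pos: [0.6512, -0.1543, 0.0705]
orientation: [[-1.0, -0.0, 0.002], [-0.0, 1.0, -0.0], [-0.002, -0.0, -1.0]]
ft_force: [0.6, 0.8, 5.9]
grip_width: 0.0322
grasp_force: 59.9
```

play_rows(
  targets=[
    [[0,0,-0.5],[0,0,0],20],
    [[0,0,-1.5],[0,0,0],20],
    [[0,0,-2],[0,0,0],20],
    [[0,0,-2],[0,0,0],20],
    [[0,0,-1],[0,0,0],20],
    [[0.8,1.5,0],[0,0,0],20],
    [[1.5,3,0],[0,0,0],20],
    [[2.1,4,0],[0,0,0],20],
    [[2.1,4,0],[0,0,0],20],
    [[2.1,4,0],[0,0,0],20],
    [[2.1,4,0],[0,0,0],20],
    [[2.1,4,0],[0,0,0],20],
    [[2.1,4,0],[0,0,0],20],
    [[2.1,4,0],[0,0,0],20],
    [[1.7,3.2,0],[0,0,0],20],
    [[1,2,0],[0,0,0],20],
    [[0.6,1.2,0],[0,0,0],20],
    [[0,0,0],[0,0,0],20],
    [[0,0,0],[0,0,0],20],
    [[0,0,0],[0,0,0],20],
  ],
)

```text
clock: 9.0
tcp_pos: [0.4477, 0.2338, 0.1392]
orientation: [[-1.0, 0.001, -0.0], [0.001, 1.0, -0.001], [0.0, -0.001, -1.0]]
ft_force: [0.3, -0.3, -2.5]
grip_width: 0.0328
grasp_force: 59.7
```

```bash
python3 look.py w6; python3 - <<'E'
import cv2;from workcell import arm
a=cv2.imread("pics/w6.png");b=arm.get_image("scene")["pixels"][120:280,220:460,::-1]
cv2.imwrite("pics/c6.png",cv2.vconcat([cv2.resize(a,(480,300)),cv2.resize(b,(480,300))]))
E
```

```text
9.05 [0.4479 0.2337 0.1392] [[-1.0, 0.0013, -0.0001], [0.0013, 1.0, -0.0005], [0.0001, -0.0005, -1.0]] 0.03257802364425201 [-0.06664498  0.27077348 -1.12830072]
red 319 290 3468.0 (285, 259, 69, 63) die [0.4945 0.234 ] stand [0.5811 0.234 ]
red 320 188 915.5 (302, 171, 36, 35) die [0.4146 0.2345] stand [0.4488 0.2347]
green 126 177 1768.5 (99, 151, 55, 52) die [0.4222 0.0636] stand [0.4357 0.025 ]
blue 22 346 382.5 (0, 328, 42, 41) die [ 0.6467 -0.1365] stand [ 0.6711 -0.1683]
```

View pics/c6.png

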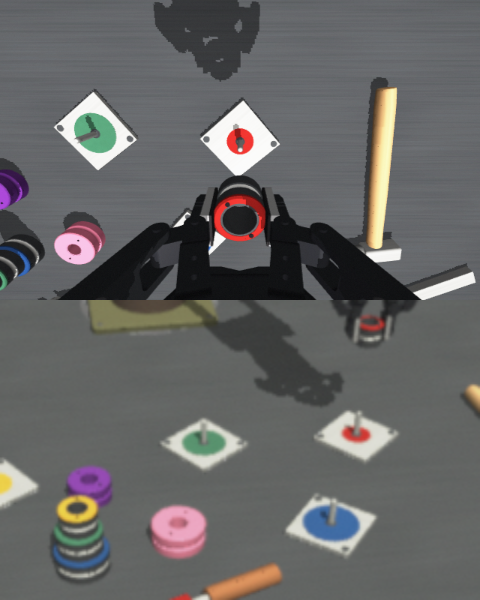

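Red is held level, and its post is directly below. I descend over the post.

play_rows(
  targets=[
    [[-0.1,0.1,1],[0,0,0],20],
    [[0,0,2],[0,0,0],20],
    [[0,0,2.5],[0,0,0],20],
    [[0,0,2.5],[0,0,0],20],
    [[0,0,2],[0,0,0],20],
    [[0,0,1.5],[0,0,0],20],
    [[0,0,1.2],[0,0,0],20],
    [[0,0,1],[0,0,0],20],
    [[0,0,0.7],[0,0,0],20],
    [[0,0,0.4],[0,0,0],20],
    [[0,0,0.3],[0,0,0],20],
    [[0,0,0.2],[0,0,0],20],
    [[0,0,0],[0,0,0],20],
    [[0,0,0],[0,0,0],20],
    [[0,0,0],[0,0,0],20],
  ],
)

```text
clock: 10.6
tcp_pos: [0.4486, 0.2359, -0.0132]
orientation: [[-1.0, -0.0, 0.001], [-0.0, 1.0, 0.0], [-0.001, 0.0, -1.0]]
ft_force: [-0.1, -0.4, -1.3]
grip_width: 0.0326
grasp_force: 59.7
```

play_rows(
  targets=[
    [[0,0,0.15],[0,0,0],20],
    [[0,0,0.1],[0,0,0],20],
    [[0,0,0.1],[0,0,0],20],
    [[0,0,0],[0,0,0],20],
    [[0,0,0],[0,0,0],20],
  ],
)

```text
clock: 11.1
tcp_pos: [0.4483, 0.2357, -0.0172]
orientation: [[-1.0, -0.0, -0.0], [-0.0, 1.0, -0.0], [0.0, -0.0, -1.0]]
ft_force: [-0.1, -0.5, -0.9]
grip_width: 0.0324
grasp_force: 59.7
```

play_rows(
  targets=[
    [[0,0,0.1],[0,0,0],20],
    [[0,0,0],[0,0,0],20],
    [[0,0,0],[0,0,0],20],
  ],
)

```text
clock: 11.4
tcp_pos: [0.4484, 0.2358, -0.0175]
orientation: [[-1.0, -0.0, 0.0], [-0.0, 1.0, 0.0], [-0.0, 0.0, -1.0]]
ft_force: [-1.6, -0.3, 5.4]
grip_width: 0.0325
grasp_force: 60.4
```

play_rows(
  targets=[
    [[0,0,0],[0,0,0],55],
    [[0,0,0],[0,0,0],55],
    [[0,0,0],[0,0,0],55],
    [[0,0,-0.5],[0,0,0],60],
    [[0,0,-1.5],[0,0,0],60],
    [[0,0,-3],[0,0,0],60],
    [[0,0,-4],[0,0,0],60],
    [[0,0,-4],[0,0,0],60],
    [[0,0,-2],[0,0,0],60],
  ],
)

```text
clock: 12.3
tcp_pos: [0.4501, 0.2365, 0.1356]
orientation: [[-1.0, -0.0, 0.005], [-0.0, 1.0, 0.002], [-0.005, 0.002, -1.0]]
ft_force: [1.2, -0.2, 0.6]
grip_width: 0.0512
grasp_force: 0.0
```

```bash
python3 look.py w7
```

```text
12.35 [0.4516 0.2372 0.1378] [[-1.0, -0.0003, 0.0088], [-0.0003, 1.0, 0.0037], [-0.0088, 0.0037, -1.0]] 0.05148463902707305 [0.61231165 0.06763408 1.28420425]
red 317 189 1162.0 (299, 169, 37, 42) die [0.4169 0.2356] stand [0.4525 0.2352]
green 119 175 1749.5 (93, 149, 54, 53) die [0.4226 0.0638] stand [0.4361 0.024 ]
blue 18 349 422.0 (0, 329, 35, 41) die [ 0.6498 -0.1356] stand [ 0.6747 -0.168 ]
blue 269 324 377.5 (260, 306, 19, 36) die [0.6134 0.1776] stand [0.6352 0.1725]
```

play_rows(
  targets=[
    [[-0.8,-1.5,0],[0,0,0],70],
    [[-1.5,-3,0],[0,0,0],70],
    [[-2.1,-4,0],[0,0,0],70],
    [[-2.1,-4,0],[0,0,0],70],
    [[-2.1,-4,0],[0,0,0],70],
    [[-2.1,-4,0],[0,0,0],70],
    [[-2.1,-4,0],[0,0,0],70],
    [[-2.1,-4,0],[0,0,0],70],
    [[-2.1,-4,0],[0,0,0],70],
    [[-1.7,-3.2,0],[0,0,0],70],
    [[-1,-2,0],[0,0,0],70],
    [[-0.6,-1.2,0],[0,0,0],70],
    [[0,0,0],[0,0,0],70],
    [[0,0,0],[0,0,0],70],
    [[0,0,0],[0,0,0],70],
    [[0,0,0],[0,0,0],70],
  ],
)

```text
clock: 13.95
tcp_pos: [0.6509, -0.1517, 0.1321]
orientation: [[-1.0, -0.002, -0.0], [-0.002, 1.0, 0.0], [0.0, 0.0, -1.0]]
ft_force: [-0.1, -0.1, 0.8]
grip_width: 0.0598
grasp_force: 0.0
```

```bash
python3 look.py w8
```

```text
14.0 [ 0.651  -0.1519  0.1321] [[-1.0, -0.0016, -0.0002], [-0.0016, 1.0, 0.0003], [0.0002, 0.0003, -1.0]] 0.060038616058305586 [-0.47679947  0.14655166 -0.10399293]
red 410 272 458.0 (392, 254, 34, 44) die [ 0.6772 -0.0869] stand [ 0.7533 -0.0427]
yellow 318 219 2199.5 (290, 194, 56, 51) die [ 0.65   -0.1527] stand [ 0.6857 -0.153 ]
yellow 217 5 191.0 (201, 0, 27, 13) die [ 0.5074 -0.2152] stand [ 0.4828 -0.242 ]
yellow 187 22 690.0 (172, 0, 33, 44) die [ 0.5163 -0.2346] stand [ 0.4955 -0.2697]
green 316 196 374.0 (287, 177, 60, 37) die [ 0.6414 -0.1545] stand [ 0.659  -0.1551]
blue 319 186 439.0 (286, 165, 64, 42) die [ 0.6415 -0.1519] stand [ 0.6481 -0.152 ]
blue 607 168 2854.0 (573, 136, 67, 65) die [0.623  0.1265] stand [0.6281 0.151 ]
```

View pics/w7.png

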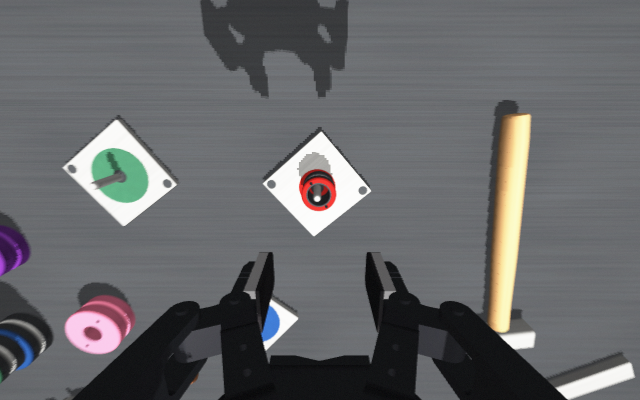

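Red is seated at (318,190) with the post through its bore. Next is yellow.

play_rows(
  targets=[
    [[0.1,-0.1,1.5],[0,0,0],70],
    [[0,0,2],[0,0,0],70],
    [[0,0,2],[0,0,0],70],
    [[0,0,1.6],[0,0,0],70],
    [[0,0,1],[0,0,0],70],
    [[0,0,0.8],[0,0,0],70],
    [[0,0,0.5],[0,0,0],70],
    [[0,0,0.2],[0,0,0],70],
    [[0,0,0],[0,0,0],70],
    [[0,0,0],[0,0,0],30],
    [[0,0,0],[0,0,0],30],
    [[0,0,0],[0,0,0],30],
    [[0,0,0],[0,0,0],30],
    [[0,0,0],[0,0,0],30],
    [[0,0,0],[0,0,0],30],
  ],
)

```text
clock: 15.5
tcp_pos: [0.6513, -0.1544, 0.037]
orientation: [[-1.0, -0.0, 0.002], [-0.0, 1.0, -0.0], [-0.002, -0.0, -1.0]]
ft_force: [-0.4, 0.1, 5.5]
grip_width: 0.0429
grasp_force: 61.5
```

play_rows(
  targets=[
    [[0,0,-0.5],[0,0,0],30],
    [[0,0,-1.5],[0,0,0],30],
    [[0,0,-2],[0,0,0],30],
    [[0,0,-2],[0,0,0],30],
    [[0,0,-1.5],[0,0,0],30],
    [[0,0,-0.5],[0,0,0],30],
    [[1,-0.6,0],[0,0,0],30],
    [[2.2,-1.4,0],[0,0,0],30],
    [[3,-1.9,0],[0,0,0],30],
    [[3,-1.9,0],[0,0,0],30],
    [[3,-1.9,0],[0,0,0],30],
    [[2.2,-1.4,0],[0,0,0],30],
    [[1.3,-0.8,0],[0,0,0],30],
    [[0.7,-0.4,0],[0,0,0],30],
    [[0,0,0],[0,0,0],30],
    [[0,0,0],[0,0,0],30],
    [[0,0,0],[0,0,0],30],
  ],
)

```text
clock: 17.2
tcp_pos: [0.4876, -0.2569, 0.1159]
orientation: [[-1.0, -0.001, 0.001], [-0.001, 1.0, -0.0], [-0.001, -0.0, -1.0]]
ft_force: [-0.8, 0.5, -0.9]
grip_width: 0.0429
grasp_force: 61.3
```

```bash
python3 look.py w9
```

```text
17.25 [ 0.4875 -0.2568  0.1159] [[-1.0, -0.0013, 0.0006], [-0.0013, 1.0, -0.0], [-0.0006, -0.0, -1.0]] 0.04256918597174365 [ 0.84505941  0.41285282 -3.23495249]
yellow 316 298 2566.5 (274, 263, 90, 70) die [ 0.5487 -0.2587] stand [ 0.616  -0.2596]
yellow 318 192 1334.5 (295, 170, 48, 46) die [ 0.4602 -0.2571] stand [ 0.4868 -0.2572]
green 420 374 178.0 (410, 368, 24, 13) die [ 0.6682 -0.1504] stand [ 0.7348 -0.1238]
green 610 142 2367.5 (579, 112, 61, 61) die [ 0.4292 -0.0325] stand [0.436  0.0236]
```

play_rows(
  targets=[
    [[0.05,-0.05,1.3],[0,0,0],30],
    [[0,0,2],[0,0,0],30],
    [[0,0,2.5],[0,0,0],30],
    [[0,0,2.3],[0,0,0],30],
    [[0,0,1.8],[0,0,0],30],
    [[0,0,1.2],[0,0,0],30],
    [[0,0,0.8],[0,0,0],30],
    [[0,0,0.5],[0,0,0],30],
    [[0,0,0.4],[0,0,0],30],
    [[0,0,0.3],[0,0,0],30],
    [[0,0,0.1],[0,0,0],30],
    [[0,0,0],[0,0,0],30],
    [[0,0,0],[0,0,0],30],
    [[0,0,0.1],[0,0,0],30],
    [[0,0,0],[0,0,0],30],
    [[0,0,0],[0,0,0],30],
  ],
)

```text
clock: 18.85
tcp_pos: [0.486, -0.2578, -0.017]
orientation: [[-1.0, -0.0, 0.0], [-0.0, 1.0, -0.0], [-0.0, -0.0, -1.0]]
ft_force: [0.3, -0.1, -2.7]
grip_width: 0.0428
grasp_force: 61.3
```

play_rows(
  targets=[
    [[0,0,0.15],[0,0,0],30],
    [[0,0,0.1],[0,0,0],30],
    [[0,0,0],[0,0,0],30],
    [[0,0,0],[0,0,0],30],
  ],
)

```text
clock: 19.25
tcp_pos: [0.4861, -0.2578, -0.019]
orientation: [[-1.0, -0.0, 0.0], [-0.0, 1.0, -0.0], [-0.0, -0.0, -1.0]]
ft_force: [-1.8, 0.4, 5.4]
grip_width: 0.0426
grasp_force: 61.9
```

play_rows(
  targets=[
    [[0,0,0],[0,0,0],70],
    [[0,0,0],[0,0,0],70],
    [[0,0,0],[0,0,0],70],
    [[0,0,-0.5],[0,0,0],70],
    [[0,0,-1.5],[0,0,0],70],
    [[0,0,-3],[0,0,0],70],
    [[0,0,-4],[0,0,0],70],
    [[0,0,-3.5],[0,0,0],70],
    [[0,0,-1.5],[0,0,0],70],
    [[0,0,0],[0,0,0],70],
    [[0,0,0],[0,0,0],70],
  ],
)

```text
clock: 20.35
tcp_pos: [0.4857, -0.2576, 0.1204]
orientation: [[-1.0, -0.0, 0.0], [-0.0, 1.0, -0.0], [-0.0, -0.0, -1.0]]
ft_force: [0.0, 0.9, -0.3]
grip_width: 0.0596
grasp_force: 0.0
```

```bash
python3 look.py w10
```

```text
20.4 [ 0.4851 -0.2572  0.1195] [[-1.0, -0.0001, -0.0016], [-0.0001, 1.0, 0.001], [0.0016, 0.001, -1.0]] 0.059944160810019825 [-1.01449307 -0.48520554 -0.57737608]
yellow 320 201 1587.0 (296, 180, 47, 44) die [ 0.4658 -0.257 ] stand [ 0.4951 -0.2568]
green 431 367 174.5 (422, 358, 21, 19) die [ 0.661 -0.139] stand [ 0.725  -0.1099]
green 606 143 2307.5 (575, 113, 63, 61) die [ 0.4287 -0.0313] stand [0.4356 0.0242]
blue 635 312 236.0 (629, 295, 11, 34) die [0.618  0.0934] stand [0.638  0.1257]
```

play_rows(
  targets=[
    [[-1,0.6,0],[0,0,0],85],
    [[-2.2,1.4,0],[0,0,0],85],
    [[-3,1.9,0],[0,0,0],85],
    [[-3,1.9,0],[0,0,0],85],
    [[-3,1.9,0],[0,0,0],85],
    [[-2.2,1.4,0],[0,0,0],85],
    [[-1.3,0.8,0],[0,0,0],85],
    [[-0.7,0.4,0],[0,0,0],85],
    [[0,0,0],[0,0,0],85],
    [[0,0,0],[0,0,0],85],
    [[0,0,0],[0,0,0],85],
  ],
)

```text
clock: 21.5
tcp_pos: [0.6487, -0.1555, 0.1204]
orientation: [[-1.0, 0.001, -0.001], [0.001, 1.0, -0.0], [0.001, -0.0, -1.0]]
ft_force: [0.0, -0.2, 0.3]
grip_width: 0.0727
grasp_force: 0.0
```

```bash
python3 look.py w11; python3 -c "
import cv2
a,b=[cv2.resize(cv2.imread('pics/%s.png'%n),(480,300)) for n in('w10','w11')];cv2.imwrite('pics/c11.png',cv2.vconcat([a,b]))"
```

```text
21.55 [ 0.6489 -0.1555  0.1205] [[-1.0, 0.001, -0.0006], [0.001, 1.0, -0.0001], [0.0006, -0.0001, -1.0]] 0.07241255625575173 [ 0.17212385  0.23201121 -0.02403163]
yellow 186 16 908.5 (155, 0, 58, 44) die [ 0.5137 -0.2335] stand [ 0.4914 -0.2685]
green 319 207 431.0 (290, 183, 63, 52) die [ 0.6453 -0.1553] stand [ 0.6654 -0.1553]
blue 322 192 472.5 (289, 170, 66, 42) die [ 0.6414 -0.1522] stand [ 0.6485 -0.1519]
blue 615 174 2538.0 (585, 139, 55, 67) die [0.6244 0.1202] stand [0.63   0.1456]
```

View pics/c11.png

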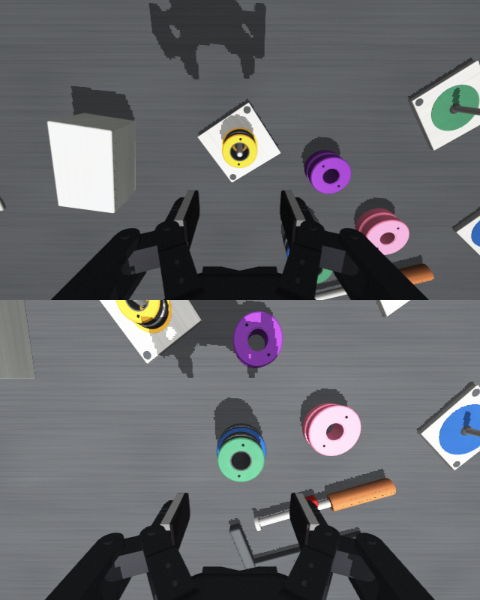

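Yellow is seated. The green top is centred near (322,213), about 2 mm to +y of the TCP. I descend on green.

play_rows(
  targets=[
    [[0,0.2,1.5],[0,0,0],85],
    [[0,0,2.5],[0,0,0],85],
    [[0,0,2.5],[0,0,0],85],
    [[0,0,2],[0,0,0],85],
    [[0,0,1.3],[0,0,0],85],
    [[0,0,0.9],[0,0,0],85],
    [[0,0,0.6],[0,0,0],85],
    [[0,0,0.3],[0,0,0],85],
    [[0,0,0],[0,0,0],85],
    [[0,0,0],[0,0,0],40],
    [[0,0,0],[0,0,0],40],
    [[0,0,0],[0,0,0],40],
    [[0,0,0],[0,0,0],40],
    [[0,0,0],[0,0,0],40],
    [[0,0,0],[0,0,0],40],
  ],
)

```text
clock: 23.05
tcp_pos: [0.6509, -0.1532, 0.0058]
orientation: [[-1.0, -0.0, 0.002], [-0.0, 1.0, -0.001], [-0.002, -0.001, -1.0]]
ft_force: [-1.5, -0.9, 5.8]
grip_width: 0.0527
grasp_force: 63.5
```

play_rows(
  targets=[
    [[0,0,-0.5],[0,0,0],40],
    [[0,0,-1.5],[0,0,0],40],
    [[0,0,-2.5],[0,0,0],40],
    [[0,0,-2.5],[0,0,0],40],
    [[0,0,-2],[0,0,0],40],
    [[0,0,-1],[0,0,0],40],
    [[1,0.8,0],[0,0,0],40],
    [[2,1.7,0],[0,0,0],40],
    [[3,2.5,0],[0,0,0],40],
    [[3,2.5,0],[0,0,0],40],
    [[3,2.5,0],[0,0,0],40],
    [[3,2.5,0],[0,0,0],40],
    [[2.5,2,0],[0,0,0],40],
    [[2,1.7,0],[0,0,0],40],
    [[1.3,1,0],[0,0,0],40],
    [[0.7,0.5,0],[0,0,0],40],
    [[0,0,0],[0,0,0],40],
    [[0,0,0],[0,0,0],40],
    [[0,0,0],[0,0,0],40],
  ],
)

```text
clock: 24.95
tcp_pos: [0.4366, 0.0236, 0.1046]
orientation: [[-1.0, 0.0, 0.002], [0.0, 1.0, -0.0], [-0.002, -0.0, -1.0]]
ft_force: [0.5, -0.4, -4.3]
grip_width: 0.0523
grasp_force: 63.9
```

```bash
python3 look.py w12
```

```text
25.0 [0.4364 0.0236 0.1045] [[-1.0, 0.0006, 0.0012], [0.0006, 1.0, -0.0003], [-0.0012, -0.0003, -1.0]] 0.05276001193338706 [-0.70166449 -0.18076162 -4.64251163]
red 555 218 1110.0 (535, 200, 42, 37) die [0.4111 0.1559] stand [0.4597 0.2628]
red 526 207 206.0 (510, 190, 36, 37) die [0.4044 0.1378] stand [0.4476 0.2301]
yellow 21 257 1426.5 (0, 236, 46, 42) die [ 0.4535 -0.1885] stand [ 0.5035 -0.2921]
green 327 322 262.5 (300, 311, 54, 23) die [0.5398 0.0307] stand [0.5896 0.0326]
green 318 288 3367.0 (264, 244, 112, 92) die [0.5027 0.0226] stand [0.5427 0.0223]
green 320 195 2433.0 (291, 168, 58, 54) die [0.4176 0.0242] stand [0.4352 0.0243]
```

play_rows(
  targets=[
    [[0.1,0,1.3],[0,0,0],40],
    [[0,0,2],[0,0,0],40],
    [[0,0,2.3],[0,0,0],40],
    [[0,0,2],[0,0,0],40],
    [[0,0,1.5],[0,0,0],40],
    [[0,0,1.1],[0,0,0],40],
    [[0,0,0.7],[0,0,0],40],
    [[0,0,0.5],[0,0,0],40],
    [[0,0,0.4],[0,0,0],40],
    [[0,0,0.2],[0,0,0],40],
    [[0,0,0.1],[0,0,0],40],
    [[0,0,0],[0,0,0],40],
    [[0,0,0],[0,0,0],40],
    [[0,0,0],[0,0,0],40],
  ],
)

```text
clock: 26.4
tcp_pos: [0.4341, 0.0243, -0.0163]
orientation: [[-1.0, -0.0, 0.001], [-0.0, 1.0, -0.0], [-0.001, -0.0, -1.0]]
ft_force: [-0.0, -0.8, -4.9]
grip_width: 0.0528
grasp_force: 63.9
```

play_rows(
  targets=[
    [[-0.1,0,0.1],[0,0,0],40],
    [[0,0,0.1],[0,0,0],40],
    [[0,0,0.05],[0,0,0],40],
    [[0,0,0],[0,0,0],40],
    [[0,0,0],[0,0,0],40],
  ],
)

```text
clock: 26.9
tcp_pos: [0.4354, 0.0242, -0.0182]
orientation: [[-1.0, -0.0, 0.001], [-0.0, 1.0, -0.0], [-0.001, -0.0, -1.0]]
ft_force: [-2.3, 0.8, 6.7]
grip_width: 0.0526
grasp_force: 65.1
```

play_rows(
  targets=[
    [[0,0,0],[0,0,0],80],
    [[0,0,0],[0,0,0],80],
    [[0,0,0],[0,0,0],80],
    [[0,0,-0.5],[0,0,0],85],
    [[0,0,-1.5],[0,0,0],85],
    [[0,0,-3],[0,0,0],100],
    [[0,0,-4],[0,0,0],100],
    [[0,0,-3],[0,0,0],100],
    [[0,0,-1],[0,0,0],100],
    [[0,0,0],[0,0,0],100],
    [[0,0,0],[0,0,0],100],
  ],
)

```text
clock: 28.0
tcp_pos: [0.4341, 0.0243, 0.1102]
orientation: [[-1.0, -0.0, -0.001], [-0.0, 1.0, 0.0], [0.001, 0.0, -1.0]]
ft_force: [-0.0, 0.5, -0.1]
grip_width: 0.0852
grasp_force: 0.0
```

```bash
python3 look.py w13
```

```text
28.05 [0.4336 0.0243 0.1097] [[-1.0, -0.0002, -0.0027], [-0.0002, 1.0, 0.0001], [0.0027, 0.0001, -1.0]] 0.0855859385055207 [ 0.32999413 -0.01492613 -0.30177348]
red 549 218 1046.5 (529, 201, 41, 36) die [0.4111 0.158 ] stand [0.4594 0.262 ]
red 520 208 190.0 (505, 191, 35, 36) die [0.4043 0.1399] stand [0.4474 0.2299]
yellow 26 256 1427.0 (2, 236, 49, 41) die [ 0.4534 -0.1905] stand [ 0.5028 -0.2921]
green 319 201 2881.5 (290, 169, 59, 65) die [0.4218 0.0245] stand [0.4405 0.0245]
blue 165 389 349.5 (148, 379, 35, 19) die [ 0.6679 -0.1593] stand [ 0.6985 -0.1769]
blue 405 343 419.0 (394, 327, 24, 35) die [0.5989 0.12  ] stand [0.6229 0.1291]
```

play_rows(
  targets=[
    [[-1,-0.8,0],[0,0,0],100],
    [[-2,-1.7,0],[0,0,0],100],
    [[-3,-2.5,0],[0,0,0],100],
    [[-3,-2.5,0],[0,0,0],100],
    [[-3,-2.5,0],[0,0,0],100],
    [[-3,-2.5,0],[0,0,0],100],
    [[-2.5,-2,0],[0,0,0],100],
    [[-2,-1.7,0],[0,0,0],100],
    [[-1.3,-1,0],[0,0,0],100],
    [[-0.7,-0.5,0],[0,0,0],100],
    [[0,0,0],[0,0,0],100],
    [[0,0,0],[0,0,0],100],
    [[0,0,0],[0,0,0],100],
    [[0,0,0],[0,0,0],100],
  ],
)

```text
clock: 29.45
tcp_pos: [0.6492, -0.152, 0.111]
orientation: [[-1.0, -0.001, -0.0], [-0.001, 1.0, 0.0], [0.0, 0.0, -1.0]]
ft_force: [-0.1, 0.8, -0.6]
grip_width: 0.0856
grasp_force: 0.0
```

```bash
python3 look.py w14; python3 -c "
import cv2
a,b=[cv2.resize(cv2.imread('pics/%s.png'%n),(480,300)) for n in('w13','w14')];cv2.imwrite('pics/c14.png',cv2.vconcat([a,b]))"
```

```text
29.5 [ 0.6494 -0.152   0.1112] [[-1.0, -0.0009, -0.0002], [-0.0009, 1.0, 0.0001], [0.0002, 0.0001, -1.0]] 0.0852868214210636 [ 0.70760435 -0.12583261  1.19412761]
yellow 178 15 966.5 (145, 0, 59, 41) die [ 0.5165 -0.231 ] stand [ 0.4941 -0.2683]
blue 318 204 3465.5 (284, 172, 69, 65) die [ 0.6507 -0.1528] stand [ 0.659  -0.1529]
blue 618 177 2379.0 (590, 140, 50, 69) die [0.625 0.117] stand [0.6308 0.1427]
```

View pics/c14.png

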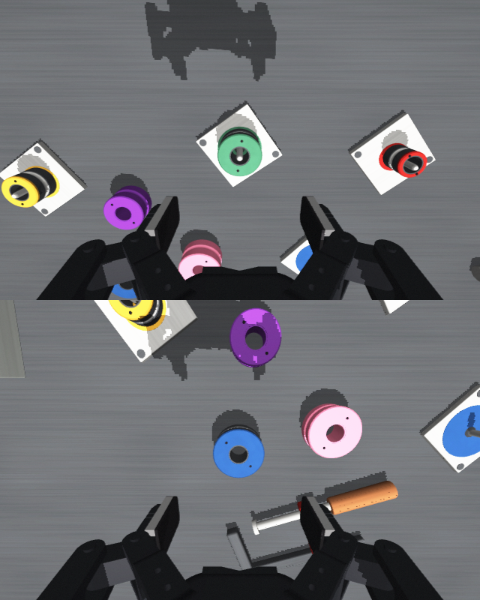

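Green is seated, and blue stands alone. I descend on blue.

play_rows(
  targets=[
    [[-0.1,-0.1,1.5],[0,0,0],100],
    [[0,0,2.7],[0,0,0],100],
    [[0,0,3],[0,0,0],100],
    [[0,0,2.5],[0,0,0],100],
    [[0,0,1.7],[0,0,0],100],
    [[0,0,1.1],[0,0,0],100],
    [[0,0,0.7],[0,0,0],100],
    [[0,0,0.4],[0,0,0],100],
    [[0,0,0],[0,0,0],100],
    [[0,0,0],[0,0,0],50],
    [[0,0,0],[0,0,0],50],
    [[0,0,0],[0,0,0],50],
    [[0,0,0],[0,0,0],50],
    [[0,0,0],[0,0,0],50],
    [[0,0,0],[0,0,0],50],
  ],
)

```text
clock: 31.0
tcp_pos: [0.6519, -0.1536, -0.0234]
orientation: [[-1.0, 0.0, 0.002], [0.0, 1.0, -0.0], [-0.002, -0.0, -1.0]]
ft_force: [-1.0, 0.9, 6.0]
grip_width: 0.0626
grasp_force: 65.3
```

play_rows(
  targets=[
    [[0,0,-0.5],[0,0,0],50],
    [[0,0,-1.5],[0,0,0],50],
    [[0,0,-2.5],[0,0,0],50],
    [[0,0,-2.5],[0,0,0],50],
    [[0,0,-2],[0,0,0],50],
    [[0,0,-1],[0,0,0],50],
    [[0.1,1,0],[0,0,0],50],
    [[0.2,2,0],[0,0,0],50],
    [[0.3,3.5,0],[0,0,0],50],
    [[0.3,4,0],[0,0,0],50],
    [[0.3,4,0],[0,0,0],50],
    [[0.3,4,0],[0,0,0],50],
    [[0.3,4,0],[0,0,0],50],
    [[0.3,3.5,0],[0,0,0],50],
    [[0.2,2.5,0],[0,0,0],50],
    [[0.1,1.3,0],[0,0,0],50],
    [[0,0.6,0],[0,0,0],50],
    [[0,0,0],[0,0,0],50],
    [[0,0,0],[0,0,0],50],
    [[0,0,0],[0,0,0],50],
  ],
)

```text
clock: 33.0
tcp_pos: [0.6269, 0.1489, 0.0747]
orientation: [[-1.0, 0.001, -0.0], [0.001, 1.0, -0.001], [0.0, -0.001, -1.0]]
ft_force: [-0.3, -0.5, -5.5]
grip_width: 0.0624
grasp_force: 67.7
```

```bash
python3 look.py w15
```

```text
33.05 [0.627  0.1489 0.0749] [[-1.0, 0.0014, -0.0002], [0.0014, 1.0, -0.0004], [0.0002, -0.0004, -1.0]] 0.062094033821347615 [-0.10308568  0.75005006 -7.04641903]
red 123 320 774.0 (104, 302, 37, 41) die [0.6451 0.0493] stand [ 0.7497 -0.0518]
blue 319 287 11583.0 (254, 230, 131, 114) die [0.6933 0.1491] stand [0.7102 0.1491]
blue 322 199 2512.5 (283, 171, 78, 52) die [0.6119 0.1511] stand [0.6197 0.1513]
```

play_rows(
  targets=[
    [[-0.1,0.2,0.5],[0,0,0],50],
    [[0,0,1],[0,0,0],50],
    [[0,0,1.5],[0,0,0],50],
    [[0,0,1.5],[0,0,0],50],
    [[0,0,1.4],[0,0,0],50],
    [[0,0,1],[0,0,0],50],
    [[0,0,0.8],[0,0,0],50],
    [[0,0,0.5],[0,0,0],50],
    [[0,0,0.3],[0,0,0],50],
    [[0,0,0.2],[0,0,0],50],
    [[0,0,0.1],[0,0,0],50],
    [[0,0,0],[0,0,0],50],
    [[0,0,0],[0,0,0],50],
    [[0,0,0],[0,0,0],50],
  ],
)

```text
clock: 34.45
tcp_pos: [0.6281, 0.1523, -0.0127]
orientation: [[-1.0, -0.0, 0.001], [-0.0, 1.0, 0.0], [-0.001, 0.0, -1.0]]
ft_force: [0.1, -0.1, -6.8]
grip_width: 0.0622
grasp_force: 67.7
```

play_rows(
  targets=[
    [[0,0,0.1],[0,0,0],50],
    [[0,0,0.1],[0,0,0],50],
    [[0,0,0.1],[0,0,0],50],
    [[0,0,0],[0,0,0],50],
    [[0,0,0],[0,0,0],50],
  ],
)

```text
clock: 34.95
tcp_pos: [0.6279, 0.1523, -0.0153]
orientation: [[-1.0, -0.0, 0.0], [-0.0, 1.0, 0.0], [-0.0, 0.0, -1.0]]
ft_force: [-2.7, -0.8, 3.0]
grip_width: 0.0622
grasp_force: 68.4
```

Contact: the force went from −6.8 to +3 N. I release and rise.

play_rows(
  targets=[
    [[0,0,0.03],[0,0,0],100],
    [[0,0,0],[0,0,0],100],
    [[0,0,0],[0,0,0],100],
    [[0,0,0],[0,0,0],100],
    [[0,0,-0.5],[0,0,0],100],
    [[0,0,-1.5],[0,0,0],100],
    [[0,0,-3],[0,0,0],100],
    [[0,0,-4],[0,0,0],100],
    [[0,0,-4],[0,0,0],100],
    [[0,0,-3],[0,0,0],100],
    [[0,0,-1],[0,0,0],100],
    [[0,0,0],[0,0,0],100],
    [[0,0,0],[0,0,0],100],
    [[0,0,0],[0,0,0],100],
  ],
)

```text
clock: 36.35
tcp_pos: [0.6263, 0.152, 0.1515]
orientation: [[-1.0, -0.0, -0.004], [-0.0, 1.0, -0.001], [0.004, -0.001, -1.0]]
ft_force: [0.1, -0.4, -0.8]
grip_width: 0.0851
grasp_force: 0.0
```

```bash
python3 look.py w16; python3 -c "
import cv2;from workcell import arm
a=cv2.imread('pics/w16.png');b=arm.get_image('scene')['pixels'][100:300,140:540,::-1]
cv2.imwrite('pics/c16.png',cv2.vconcat([cv2.resize(a,(480,300)),cv2.resize(b,(480,240))]))"
```

```text
36.4 [0.6264 0.152  0.1515] [[-1.0, -0.0002, -0.004], [-0.0002, 1.0, -0.0007], [0.004, -0.0007, -1.0]] 0.08541359573820989 [ 0.18139709  0.34000093 -0.86371146]
red 167 287 1041.0 (145, 264, 43, 50) die [0.6793 0.0301] stand [ 0.7637 -0.0447]
red 407 11 511.0 (386, 0, 50, 27) die [0.4888 0.2041] stand [0.4563 0.2359]
green 184 9 410.0 (149, 0, 64, 23) die [0.4704 0.0468] stand [0.4551 0.0241]
blue 319 190 3156.0 (289, 157, 61, 67) die [0.6259 0.1521] stand [0.6329 0.1521]
```

View pics/c16.png

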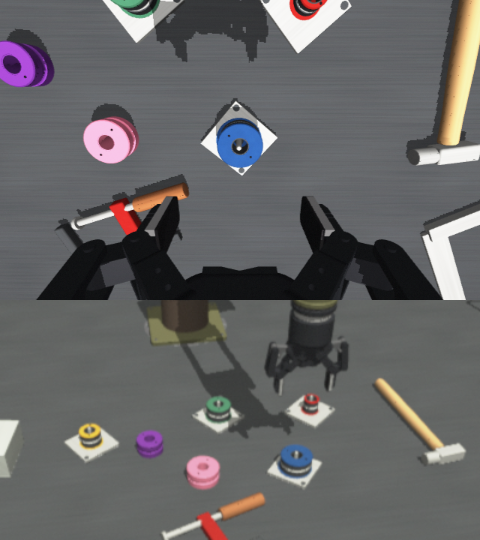

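All four dies sit flat on their own stands. The hammer, the block and the decoys have not moved.

```bash
python3 -c "
from workcell import arm
print(arm.finish_job())"
```

```text
the job is handed in; nothing more can be done
None
```

The four dies were taken off from the top, each now sits flat over the post on its own colour's stand, and the job was handed in at about 36 s.

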